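Open the soldering controller: cover off its pins and into the tray

TASK

On the stained-glass bench, open the larger, oblong soldering-iron controller box: lift its loose cover plate by the bar handle straight up off its two pins and lay it, handle up and flat, on the bottom of the empty wooden tray. Set it down without dropping it, let go, and leave the smaller square box closed.

Things in the scene. Friction and masses are not known exactly. Their poses are not given: they have to be found in the camera images.
- cover_grip (a point): Centre of the black bar handle (70 long along x, 16 wide along y, 14 high) on the oblong box's aluminium cover plate, 144 x 104 x 6 mm, about 0.25 kg. 35 mm above the plate's underside, 29 above its top; open 22 mm gap under the bar between end posts. Plate rests loose, two 13 mm holes over 6 mm pins standing 10 mm above its top. x along bar and plate's long side, z up.
- housing: Oblong grey controller box, fixed to the bench, 140 x 100 x 50 mm, open on top under its cover; two upright steel pins on its long centre line, 56 mm either side of centre, tips 66 mm above the bench. Origin: centre of underside; x along its long side, z up. The cover's underside rests 50 mm above the origin. Left or right of the tray.
- tray_in (a point): Centre of the inner bottom of the empty, open, fixed wooden tray, 5 mm above the bench. Inside 240 x 200 mm (x by y), walls 5 mm thick, 25 mm high above the inner bottom. x along its long side, z up. The cover fits flat in it in any direction.
- small_cover: Bystander: square aluminium cover, 94 x 94 x 6 mm, with one round knob (24 mm), resting on two pins of the smaller square controller box (90 x 90 x 50 mm) on the other side of the tray. Origin: centre of its underside, 50 mm above the bench; z up. To be left as it is.

How it is judged:
On the way:
1. the oblong box's cover is lifted clear of its pins (z of cover_grip in the frame of housing above 0.105 m), for 0.1 s.
At the end, for the whole second after the job is handed in: The oblong cover lies at rest, handle up, flat (7 degrees) on the tray's inner bottom, inside its walls: handle centre within 85 mm (long way) and 65 mm (short way) of the tray's centre, 28 to 42 mm above its bottom; the square cover is within 20 mm of where it was (z of cover_grip in the frame of tray_in between 0.028 and 0.042 m and x of cover_grip in the frame of tray_in between -0.085 and 0.085 m and y of cover_grip in the frame of tray_in between -0.065 and 0.065 m and angle between cover_grip's own z axis and vertical below 0.12 rad and linear speed of cover below 0.02 m/s and distance of small_cover from where it was at the start of the episode below 0.02 m); the robot touches nothing.
It fails at once if the square box's cover is shifted by more than 20 mm (distance of small_cover from where it was at the start of the episode above 0.02 m).
It fails at once if the oblong cover is dropped or thrown (moves faster than 0.7 m/s, a fall of about 25 mm, with no finger on it) (contact force between the fingers and cover below 0.1 N and linear speed of cover above 0.7 m/s).
It also fails if it takes over 48 s, if anything falls off the work surface, if the arm or the gripper's body presses on something with over 40 N, if the wrist force passes 120 N, or if a joint passes its speed limit or range.

ROBOT

A 6-joint arm with a two-finger parallel gripper is mounted at the origin on the work surface. World frame = base frame: x ahead of the robot, y to its left, z up, the work surface at z = 0. Lengths are in m, angles in rad, forces in N, time in s.
With the tool pointing down it reaches from about 0.375 to 0.9 m from the base axis. Payload 3.1 kg.
Tool frame: the origin (TCP) lies on the centre line of the jaws, within the pads' length; the fingertips stand robot.tip_reach ahead of it and the grasp point (between the pads) is the TCP (robot.tip_reach is the distance from the TCP to the fingertips, in m); z points along the fingers, y is the direction in which the jaws open and shut (so a half turn about z gives the same grasp; the last joint's range is limited). The gripper opens to 87 mm and grips with 3 to 60 N. Pads are 19 mm wide; open, the fingers measure 117 mm over their backs; the gripper's body (75 mm by 190 mm) begins 51 mm behind the grasp point.
Start: joints at [1.161, 0.527, 1.433, -0, 1.181, -0.178], TCP at [0.144, 0.608, 0.242] pointing down, gripper open.
Joint ranges: [-3.08, 3.08], [-0.75, 2.2], [0.22, 2.44], [-1.43, 4.57], [0, 2.65], [-2.85, 2.85]. Speed limits (rad/s): [2.79, 2.79, 3.14, 3.14, 3.14, 3.14].

INTERFACE

Orientations are given as a unit quaternion [x, y, z, w].
In Python, from rig import telemetry, viewer, robot gives the robot as it stands. The module is installed in compiled form; this text tells all that it offers.
- The arm moves only by the tool step_arm, never from a script. Its argument "targets" is a list of rows, each an object of numbers: "dx", "dy", "dz": the shift along the tool's x, y, z in m; "rx", "ry", "rz": the turn, a rotation vector about the tool's x, y, z in degrees. In form: [{"dx": .., "dy": .., "dz": .., "rx": .., "ry": .., "rz": ..}, ...]. A call has exactly 5 rows; each row is the pose to reach, as a shift and turn from the pose measured when the call began, along the tool's axes at that moment; what a row does not reach only later rows make up. A row lasts 1/8 s, in which the tool goes at most 62.5 mm and 10.7 degrees, less where a joint would pass 70% of its speed; a pose out of reach is approached as far as the arm can. A call with a gripper value outside its range is refused whole. "gripper" is the opening, from 0 (shut) to 1 (fully open), set as the call begins (left out, the last holds). The fingers move at their own pace and stop on an object; "force" is the grip in N (left out, the last holds). Time passes only in rows, so rows that repeat a pose let the fingers close, or fill a call up. It gives the time, the measured TCP pose, the force and the opening at its end, in the units of the state.
- telemetry.get_obs(): the state, without advancing time (a new reading comes with each control period).
- viewer.camera(name): name is "scene" or "side" or "wrist"; returns a dict with "img" (480x640x3 uint8, blue, green, red), "depth" (480x640 float32, m along the optical axis (not along the pixel's ray), 0 where there is no reading), "K" (3x3 intrinsics, pixels), "R" (3x3) and "t" (3): a world point X has camera coordinates R X + t. Camera axes: x right, y down, z forward; pixel columns grow to the right and rows downward; lengths in m; the calibration is good to about 2 mm. A picture is of the moment at which its call begins.
- robot.hand_in(): hands the job in, once; it reports no verdict.
The state is a dict: "time": time; "q": joint angles; "joint_velocities": joint speeds; "joint_torque": joint torques, N m; "position": TCP position; "tool_rot": TCP orientation; "ft_force": force on the tool from outside, world axes, zero at the start; "moment": the same for the moment, N m; "grip_width": finger opening in m.
Only numpy, scipy, OpenCV 4.12 (cv2) and the standard library are available. Lean on these libraries where they do the work, as an engineer would, in place of code of your own. Each camera call takes 0.05 s, during which the arm holds its last target.

## Working session

There is one attempt and no reset: what is moved stays moved. The work goes in short steps, Python scripts to look and compute and a tool call to move; the robot and the scene stay as the last step left them, time stands still between calls to the robot, and variables do not carry over. Pictures are saved under pics/ and viewed, and the job is handed in when it is done.

Besides the shell and the picture viewer there is one more tool, called after "Emit:" as name(argument=value, ...) on one line, values as JSON. step_arm: Moves the arm, as the interface text tells. Its arguments: {"type":"object","properties":{"targets":{"type":"array"},"gripper":{"type":"number"},"force":{"type":"number"}},"required":["targets"]}

```bash
mkdir -p pics; python3 - <<'E'
from rig import telemetry, viewer, robot
import cv2,numpy as np,pickle
o=telemetry.get_obs(); print(o, robot.tip_reach)
for n in ["scene","side","wrist"]:
    c=viewer.camera(n); cv2.imwrite(f"pics/{n}0.png",c["img"]); pickle.dump(c,open(n+"0.pkl","wb")); print(n,c["K"].tolist(),c["R"].tolist(),c["t"])
E
```

```text
{'time': 0.0, 'q': array([ 1.16047473e+00,  5.28440873e-01,  1.43389340e+00,  9.75849832e-06,
        1.18139742e+00, -1.78488734e-01]), 'joint_velocities': array([ 0.00181061, -0.00066499,  0.00047491,  0.00147843, -0.00131477,
        0.00029051]), 'joint_torque': array([ 2.27714099e-04, -4.40041602e+01, -1.76590115e+01,  6.33006776e-02,
        5.82655671e-02, -1.61943826e-04]), 'position': array([0.14328433, 0.6076477 , 0.24058996]), 'tool_rot': array([ 1.15658797e-01,  9.93288427e-01, -1.02219594e-03, -3.14661607e-04]), 'ft_force': array([0.06905352, 0.13140529, 0.78039341]), 'moment': array([ 0.00801948, -0.04462392, -0.01035768]), 'grip_width': 0.08701519608618315} 0.019
scene [[550.1321736133784, 0.0, 318.1780140571606], [0.0, 550.1321736133784, 235.63832148035536], [0.0, 0.0, 1.0]] [[-0.5730628776600336, 0.8193288319788892, -0.017297495081958977], [0.5801457642413849, 0.39068252586281144, -0.7147013755536177], [-0.5788176141763316, -0.41960389544612514, -0.6992158039158273]] [ 0.31709869 -0.24748382  1.36795279]
side [[562.3048483814641, 0.0, 321.16891827082907], [0.0, 562.3048483814641, 232.36120017267356], [0.0, 0.0, 1.0]] [[0.9711219928105087, -0.23857080084799487, 0.002459280889519541], [-0.17367782359857623, -0.7139620182901933, -0.6783024767970821], [0.16357899825408215, 0.6582873304429765, -0.7347786754584341]] [-0.49634571  0.12772893  1.07814209]
wrist [[417.6937864402604, 0.0, 322.4253744225155], [0.0, 417.6937864402604, 240.41987000251098], [0.0, 0.0, 1.0]] [[0.22949105782654156, 0.9733106804699038, -0.0004167263740638818], [0.9271091541805391, -0.21846709131518957, 0.3045336537181551], [0.2963148167275871, -0.07027410117174411, -0.9525014856115462]] [-0.62381176 -0.03700877  0.39110194]
```

View pics/scene0.png

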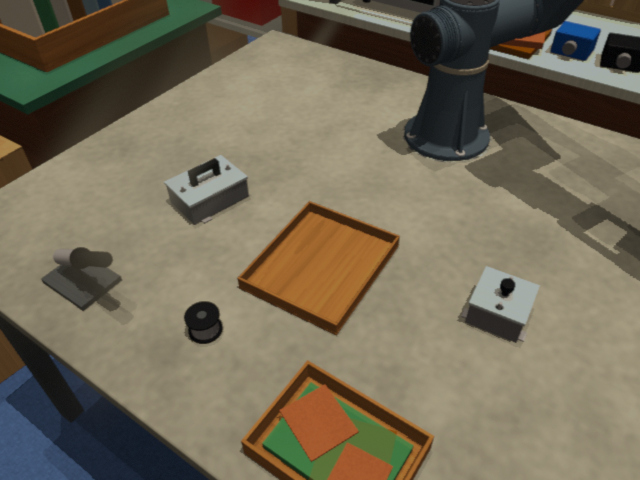

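View pics/side0.png

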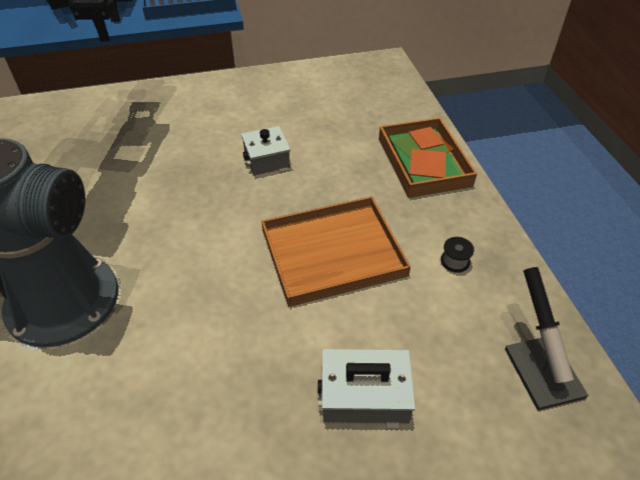

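View pics/wrist0.png

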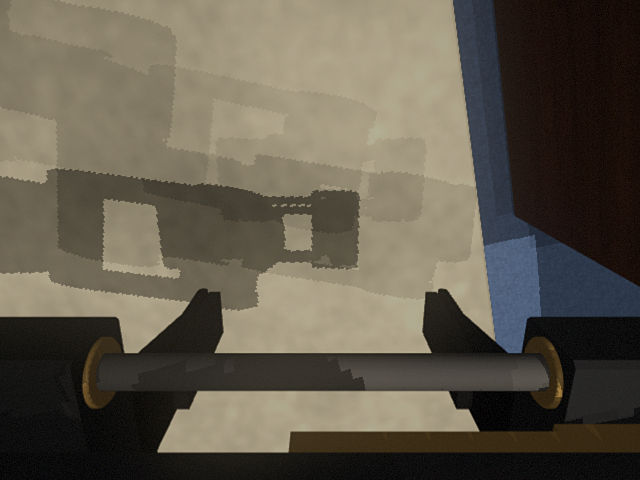

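The scene view shows the oblong box at about (207,190), the tray at (320,265) and the small box at (505,300). In the side view they are at (367,385), (335,250) and (266,150). Next I fit the geometry from depth.

```bash
cat > h.py <<'E'
import numpy as np,cv2
def cloud(c):
    v,u=np.mgrid[0:480,0:640]; d=c["depth"]; m=d>0
    K=c["K"]; P=np.stack([(u-K[0,2])/K[0,0]*d,(v-K[1,2])/K[1,1]*d,d],-1)
    W=(P-c["t"])@c["R"]
    return W,m
def rect(p):
    r=cv2.minAreaRect((p[:,:2]*1000).astype(np.float32)); return r
E
python3 - <<'E'
from h import *
import pickle
from scipy import ndimage
for n,box,tr in [("scene",(155,145,260,230),(235,200,405,335)),("side",(310,335,425,435),(258,195,415,310))]:
    c=pickle.load(open(n+"0.pkl","rb")); W,m=cloud(c); z=W[...,2]
    def sel(b,lo,hi):
        mm=np.zeros_like(m); mm[b[1]:b[3],b[0]:b[2]]=1
        k=m&mm&(z>lo)&(z<hi); k=ndimage.binary_opening(k) if hi-lo<.02 else k
        return W[k]
    p=sel(box,.050,.062); print(n,"plate",rect(p),np.median(p[:,2]),len(p))
    p=sel(box,.080,.105); print(" bar",rect(p),np.median(p[:,2]),p[:,:2].mean(0),len(p), np.percentile(p[:,2],[5,95]))
    p=sel(tr,.024,.04); print(" rim",rect(p),np.median(p[:,2]),len(p))
    p=sel(tr,.000,.010); print(" floor med z",np.median(p[:,2]))
    img=c["img"]; 
E
```

```text
scene plate ((506.53424072265625, -322.78558349609375), (108.69802856445312, 145.9579620361328), 74.97139739990234) 0.05746707809421337 1807
 bar ((507.33489990234375, -322.42950439453125), (19.5058536529541, 70.43702697753906), 73.32586669921875) 0.09157140963026092 [ 0.50971602 -0.32035789] 291 [0.08239209 0.09520154]
 rim ((534.4451293945312, -6.563972473144531), (252.7427215576172, 213.00839233398438), 3.7904388904571533) 0.030020304620204878 1606
 floor med z 0.004243688493863642
side plate ((507.3047180175781, -325.53253173828125), (107.28984069824219, 144.585693359375), 75.46418762207031) 0.05565033932919111 4677
 bar ((506.54229736328125, -326.221435546875), (17.3797607421875, 69.69200134277344), 76.58941650390625) 0.09066473292788729 [ 0.5060339  -0.32757357] 530 [0.08236161 0.09343285]
 rim ((534.658203125, -8.096328735351562), (251.20315551757812, 214.92567443847656), 3.744920492172241) 0.028685320817852016 1212
 floor med z 0.004709988462853387
```

```bash
cat >> h.py <<'E'
from scipy.spatial.transform import Rotation as Ro
def go(x,y,z,jaw=None):
    from rig import telemetry
    o=telemetry.get_obs(); R=Ro.from_quat(o["tool_rot"]); p=o["position"]
    d=R.inv().apply(np.array([x,y,z])-p)
    print("t",o["time"],"pos",p.round(4),"F",o["ft_force"].round(2),"w",round(o["grip_width"],4),"q",o["q"].round(2))
    M=R.as_matrix(); yaw=np.degrees(np.arctan2(M[1,1],M[0,1])); print("jaw deg",yaw.round(2),"tilt",np.degrees(np.arccos(-M[2,2])).round(2))
    r=np.zeros(3)
    if jaw is not None:
        # desired: z down, y along jaw
        a=np.radians(jaw+(0 if abs((yaw-jaw+180)%360-180)<90 else 180)); Y=np.array([np.cos(a),np.sin(a),0]);Z=np.array([0,0,-1.]);X=np.cross(Y,Z)
        r=np.degrees((R.inv()*Ro.from_matrix(np.stack([X,Y,Z],1))).as_rotvec())
    print("shift",d.round(4),"rot",r.round(2))
E
python3 -c "
from h import *
go(.47,.32,.25,75); go(.507,-.324,.2,75)"
```

```text
t 0.15 pos [0.1434 0.6078 0.2408] F [ 0.46 -0.43  0.1 ] w 0.0873 q [ 1.16  0.53  1.43  0.    1.18 -0.18]
jaw deg 76.72 tilt 0.1
shift [-0.384  -0.2051 -0.009 ] rot [-0.09 -0.02  1.72]
t 0.15 pos [0.1434 0.6078 0.2408] F [ 0.46 -0.43  0.1 ] w 0.0873 q [ 1.16  0.53  1.43  0.    1.18 -0.18]
jaw deg 76.72 tilt 0.1
shift [-0.568  -0.8232  0.042 ] rot [-0.09 -0.02  1.72]
```

Emit:
step_arm(targets=[{"dx": -0.05,"dy": -0.027,"dz": 0},{"dx": -0.1,"dy": -0.053,"dz": -0.005},{"dx": -0.15,"dy": -0.08,"dz": -0.009},{"dx": -0.2,"dy": -0.107,"dz": -0.009},{"dx": -0.25,"dy": -0.134,"dz": -0.009}], gripper=1)

```text
invalid input
```

```bash
python3 -c "
from h import *
go(.47,.30,.25,75); go(.507,-.324,.2,75)"
```

```text
t 0.15 pos [0.1434 0.6078 0.2408] F [ 0.46 -0.43  0.1 ] w 0.0873 q [ 1.16  0.53  1.43  0.    1.18 -0.18]
jaw deg 76.72 tilt 0.1
shift [-0.3886 -0.2245 -0.009 ] rot [-0.09 -0.02  1.72]
t 0.15 pos [0.1434 0.6078 0.2408] F [ 0.46 -0.43  0.1 ] w 0.0873 q [ 1.16  0.53  1.43  0.    1.18 -0.18]
jaw deg 76.72 tilt 0.1
shift [-0.568  -0.8232  0.042 ] rot [-0.09 -0.02  1.72]
```

Probably every key is needed in each row.

Emit:
step_arm(targets=[{"dx": -0.05,"dy": -0.027,"dz": 0,"rx": 0,"ry": 0,"rz": 0},{"dx": -0.1,"dy": -0.053,"dz": -0.005,"rx": 0,"ry": 0,"rz": 0},{"dx": -0.15,"dy": -0.08,"dz": -0.009,"rx": 0,"ry": 0,"rz": 0},{"dx": -0.2,"dy": -0.107,"dz": -0.009,"rx": 0,"ry": 0,"rz": 0},{"dx": -0.25,"dy": -0.134,"dz": -0.009,"rx": 0,"ry": 0,"rz": 0}], gripper=1)

```text
time: 0.78
position: [0.357, 0.4186, 0.2499]
tool_rot: [0.116, 0.993, -0.001, -0.0]
ft_force: [0.3, 0.6, 0.2]
grip_width: 0.0868
```

```bash
python3 -c "
from h import *
go(.50,.10,.25,75); go(.507,-.324,.2,75)"
```

```text
t 0.775 pos [0.357  0.4186 0.2499] F [0.33 0.64 0.19] w 0.0868 q [ 0.66  0.42  1.61 -0.    1.11 -0.68]
jaw deg 76.73 tilt 0.09
shift [-0.2124 -0.2773  0.0003] rot [-0.09 -0.01  1.73]
t 0.775 pos [0.357  0.4186 0.2499] F [0.33 0.64 0.19] w 0.0868 q [ 0.66  0.42  1.61 -0.    1.11 -0.68]
jaw deg 76.73 tilt 0.09
shift [-0.3165 -0.6883  0.0509] rot [-0.09 -0.01  1.73]
```

Emit:
step_arm(targets=[{"dx": -0.035,"dy": -0.047,"dz": 0,"rx": 0,"ry": 0,"rz": 0},{"dx": -0.07,"dy": -0.093,"dz": 0,"rx": 0,"ry": 0,"rz": 0},{"dx": -0.105,"dy": -0.14,"dz": 0,"rx": 0,"ry": 0,"rz": 0},{"dx": -0.14,"dy": -0.186,"dz": 0,"rx": 0,"ry": 0,"rz": 0.8},{"dx": -0.175,"dy": -0.233,"dz": 0,"rx": 0,"ry": 0,"rz": 1.7}])

```text
time: 1.4
position: [0.4743, 0.1499, 0.2502]
tool_rot: [0.131, 0.991, -0.001, -0.0]
ft_force: [0.3, 0.3, 0.1]
grip_width: 0.0872
```

```bash
python3 -c "
from h import *
go(.507,-.324,.2,75)"
```

```text
t 1.4 pos [0.4743 0.1499 0.2502] F [0.33 0.34 0.09] w 0.0872 q [ 0.08  0.35  1.74 -0.    1.06 -1.23]
jaw deg 75.0 tilt 0.08
shift [-0.1542 -0.4492  0.0508] rot [-0.08 -0.01 -0.  ]
```

Emit:
step_arm(targets=[{"dx": -0.019,"dy": -0.055,"dz": 0,"rx": 0,"ry": 0,"rz": 0},{"dx": -0.038,"dy": -0.11,"dz": 0,"rx": 0,"ry": 0,"rz": 0},{"dx": -0.057,"dy": -0.165,"dz": 0,"rx": 0,"ry": 0,"rz": 0},{"dx": -0.076,"dy": -0.22,"dz": 0.01,"rx": 0,"ry": 0,"rz": 0},{"dx": -0.095,"dy": -0.275,"dz": 0.02,"rx": 0,"ry": 0,"rz": 0}])

```text
time: 2.02
position: [0.4948, -0.1422, 0.2304]
tool_rot: [0.131, 0.991, -0.001, 0.0]
ft_force: [1.2, 1.1, -0.3]
grip_width: 0.0868
```

```bash
python3 -c "
from h import *
go(.507,-.324,.2,75)"
```

```text
t 2.025 pos [ 0.4948 -0.1422  0.2304] F [ 1.18  1.07 -0.28] w 0.0868 q [-0.5   0.39  1.72 -0.    1.03 -1.8 ]
jaw deg 74.98 tilt 0.08
shift [-0.0588 -0.1724  0.0306] rot [-0.07  0.02 -0.02]
```

Emit:
step_arm(targets=[{"dx": -0.017,"dy": -0.05,"dz": 0,"rx": 0,"ry": 0,"rz": 0},{"dx": -0.034,"dy": -0.1,"dz": 0.01,"rx": 0,"ry": 0,"rz": 0},{"dx": -0.051,"dy": -0.15,"dz": 0.02,"rx": 0,"ry": 0,"rz": 0},{"dx": -0.059,"dy": -0.172,"dz": 0.03,"rx": 0,"ry": 0,"rz": 0},{"dx": -0.059,"dy": -0.172,"dz": 0.03,"rx": 0,"ry": 0,"rz": 0}])

```text
time: 2.65
position: [0.5066, -0.3242, 0.1993]
tool_rot: [0.132, 0.991, 0.0, -0.001]
ft_force: [-0.2, 0.4, -0.8]
grip_width: 0.0872
```

```bash
python3 - <<'E'
from h import *
from rig import viewer
go(.507,-.324,.085,75)
c=viewer.camera("wrist"); cv2.imwrite("pics/w1.png",c["img"])
W,m=cloud(c); z=W[...,2]
k=m&(z>.082)&(z<.098)&(np.hypot(W[...,0]-.507,W[...,1]+.324)<.06)
p=W[k]; print(rect(p),np.median(p[:,2]),len(p))
k=m&(z>.05)&(z<.062)&(np.hypot(W[...,0]-.507,W[...,1]+.324)<.1)
p=W[k]; print(rect(p),np.median(p[:,2]),len(p))
E
```

```text
t 2.65 pos [ 0.5066 -0.3242  0.1993] F [-0.25  0.42 -0.78] w 0.0872 q [-0.75  0.55  1.53 -0.    1.06 -2.06]
jaw deg 74.86 tilt 0.1
shift [-0.0005  0.0003  0.1143] rot [ 0.02 -0.1  -0.14]
((506.9610900878906, -324.3714294433594), (15.87833309173584, 69.52375030517578), 75.26949310302734) 0.09145402865842689 2629
((507.85992431640625, -324.384033203125), (104.5052490234375, 144.7924346923828), 75.4719009399414) 0.0557153502637308 25279
```

View pics/w1.png

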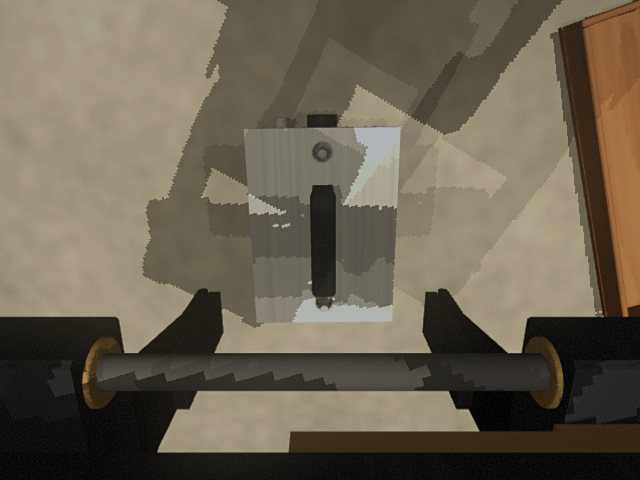

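The wrist view shows the plate with the bar at (323,240), centred between the fingers and along tool x. The pins are at (322,152) and (324,303). The bar fit agrees within 1 mm, so I descend.

Emit:
step_arm(targets=[{"dx": 0,"dy": 0,"dz": 0.035,"rx": 0,"ry": 0,"rz": 0},{"dx": -0.001,"dy": 0,"dz": 0.07,"rx": 0,"ry": 0,"rz": -0.4},{"dx": -0.001,"dy": 0,"dz": 0.1,"rx": 0,"ry": 0,"rz": -0.4},{"dx": -0.001,"dy": 0,"dz": 0.114,"rx": 0,"ry": 0,"rz": -0.4},{"dx": -0.001,"dy": 0,"dz": 0.114,"rx": 0,"ry": 0,"rz": -0.4}])

```text
time: 3.32
position: [0.5073, -0.3212, 0.0855]
tool_rot: [0.127, 0.992, 0.001, -0.002]
ft_force: [-0.5, -0.1, -0.7]
grip_width: 0.0868
```

Emit:
step_arm(targets=[{"dx": 0,"dy": 0,"dz": 0,"rx": 0,"ry": 0,"rz": 0},{"dx": 0,"dy": 0,"dz": 0,"rx": 0,"ry": 0,"rz": 0},{"dx": 0,"dy": 0,"dz": 0,"rx": 0,"ry": 0,"rz": 0},{"dx": 0,"dy": 0,"dz": 0,"rx": 0,"ry": 0,"rz": 0},{"dx": 0,"dy": 0,"dz": 0,"rx": 0,"ry": 0,"rz": 0}], gripper=0, force=35)

```text
time: 3.95
position: [0.5073, -0.3213, 0.0856]
tool_rot: [0.127, 0.992, 0.001, -0.002]
ft_force: [-0.2, 0.9, 0.3]
grip_width: 0.0448
```

```bash
python3 -c "
from h import *
go(.507,-.324,.085,75.3)"
```

```text
t 3.95 pos [ 0.5073 -0.3213  0.0856] F [-0.16  0.92  0.31] w 0.0448 q [-0.75  0.71  1.61 -0.    0.83 -2.07]
jaw deg 75.41 tilt 0.23
shift [-0.0004 -0.0027  0.0006] rot [ 0.11 -0.2   0.11]
```

Emit:
step_arm(targets=[{"dx": 0,"dy": -0.003,"dz": 0.001,"rx": 0,"ry": 0,"rz": 0},{"dx": 0,"dy": -0.003,"dz": 0.001,"rx": 0,"ry": 0,"rz": 0},{"dx": 0,"dy": -0.003,"dz": 0.001,"rx": 0,"ry": 0,"rz": 0},{"dx": 0,"dy": -0.003,"dz": 0.001,"rx": 0,"ry": 0,"rz": 0},{"dx": 0,"dy": -0.003,"dz": 0.001,"rx": 0,"ry": 0,"rz": 0}])

```text
time: 4.58
position: [0.5064, -0.3242, 0.0845]
tool_rot: [0.127, 0.992, 0.001, -0.002]
ft_force: [0.1, -0.3, -1.0]
grip_width: 0.016
```

Emit:
step_arm(targets=[{"dx": 0,"dy": 0,"dz": 0,"rx": 0,"ry": 0,"rz": 0},{"dx": 0,"dy": 0,"dz": 0,"rx": 0,"ry": 0,"rz": 0},{"dx": 0,"dy": 0,"dz": -0.003,"rx": 0,"ry": 0,"rz": 0},{"dx": 0,"dy": 0,"dz": -0.006,"rx": 0,"ry": 0,"rz": 0},{"dx": 0,"dy": 0,"dz": -0.01,"rx": 0,"ry": 0,"rz": 0}])

```text
time: 5.2
position: [0.5063, -0.324, 0.0945]
tool_rot: [0.127, 0.992, 0.001, -0.002]
ft_force: [0.5, 0.2, -4.4]
grip_width: 0.0156
```

```bash
python3 -c "
from h import *
go(.507,-.324,.085,75.3)"
```

```text
t 5.2 pos [ 0.5063 -0.324   0.0945] F [ 0.54  0.17 -4.44] w 0.0156 q [-0.75  0.69  1.61 -0.    0.85 -2.07]
jaw deg 75.42 tilt 0.28
shift [-0.0007  0.0002  0.0095] rot [ 0.12 -0.25  0.12]
```

Emit:
step_arm(targets=[{"dx": 0,"dy": 0,"dz": -0.008,"rx": 0,"ry": 0,"rz": 0},{"dx": 0,"dy": 0,"dz": -0.02,"rx": 0,"ry": 0,"rz": 0},{"dx": 0,"dy": 0,"dz": -0.04,"rx": 0,"ry": 0,"rz": 0},{"dx": 0,"dy": 0,"dz": -0.065,"rx": 0,"ry": 0,"rz": 0},{"dx": 0,"dy": 0,"dz": -0.085,"rx": 0,"ry": 0,"rz": 0}])

```text
time: 5.82
position: [0.5068, -0.3245, 0.1814]
tool_rot: [0.127, 0.992, 0.001, -0.001]
ft_force: [0.5, -0.2, -3.3]
grip_width: 0.0156
```

```bash
python3 - <<'E'
from h import *
from rig import viewer
c=viewer.camera("side"); cv2.imwrite("pics/s1.png",c["img"])
c=viewer.camera("wrist"); cv2.imwrite("pics/w2.png",c["img"])
go(.5345,-.007,.18,93.75)
go(.5345,-.007,.18,75)
E
```

```text
t 5.925 pos [ 0.508  -0.3256  0.1828] F [-0.06 -0.86 -3.25] w 0.0151 q [-0.75  0.57  1.55 -0.    1.02 -2.07]
jaw deg 75.42 tilt 0.11
shift [0.0546 0.315  0.0023] rot [ -0.07   0.08 -18.33]
t 5.925 pos [ 0.508  -0.3256  0.1828] F [-0.06 -0.86 -3.25] w 0.0151 q [-0.75  0.57  1.55 -0.    1.02 -2.07]
jaw deg 75.42 tilt 0.11
shift [0.0546 0.315  0.0023] rot [-0.06  0.09  0.42]
```

View pics/s1.png

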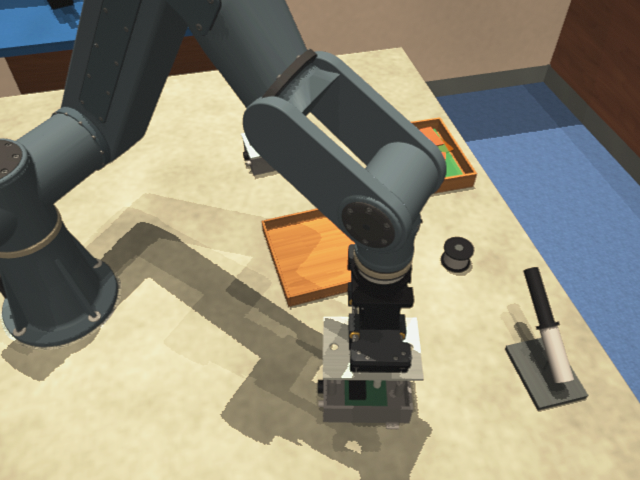

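View pics/w2.png

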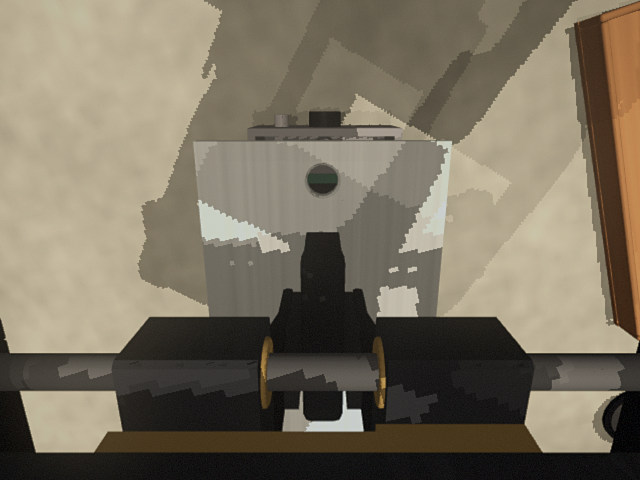

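The side view shows the cover level and clear above the open box at about (370,345). The wrist view shows the free hole at (322,179), and the handle is gripped at (323,320). Next is the move to the tray.

Emit:
step_arm(targets=[{"dx": 0.004,"dy": 0.025,"dz": 0,"rx": 0,"ry": 0,"rz": -1.5},{"dx": 0.012,"dy": 0.07,"dz": 0,"rx": 0,"ry": 0,"rz": -4},{"dx": 0.02,"dy": 0.115,"dz": 0,"rx": 0,"ry": 0,"rz": -6.5},{"dx": 0.028,"dy": 0.16,"dz": 0,"rx": 0,"ry": 0,"rz": -9},{"dx": 0.035,"dy": 0.2,"dz": 0,"rx": 0,"ry": 0,"rz": -11.5}])

```text
time: 6.55
position: [0.5232, -0.1198, 0.1817]
tool_rot: [0.025, 1.0, 0.0, -0.001]
ft_force: [0.5, 0.5, -2.8]
grip_width: 0.0158
```

```bash
python3 - <<'E'
from h import *
go(.5345,-.007,.12,93.75)
E
```

```text
t 6.55 pos [ 0.5232 -0.1198  0.1817] F [ 0.52  0.49 -2.76] w 0.0158 q [-0.43  0.49  1.71 -0.    0.94 -1.95]
jaw deg 87.08 tilt 0.07
shift [-0.0056  0.1132  0.0617] rot [ 0.02 -0.06 -6.67]
```

Emit:
step_arm(targets=[{"dx": -0.002,"dy": 0.04,"dz": 0,"rx": 0,"ry": 0,"rz": -2.4},{"dx": -0.004,"dy": 0.075,"dz": 0,"rx": 0,"ry": 0,"rz": -4.5},{"dx": -0.005,"dy": 0.1,"dz": 0.01,"rx": 0,"ry": 0,"rz": -6.7},{"dx": -0.006,"dy": 0.113,"dz": 0.03,"rx": 0,"ry": 0,"rz": -6.7},{"dx": -0.006,"dy": 0.113,"dz": 0.05,"rx": 0,"ry": 0,"rz": -6.7}])

```text
time: 7.18
position: [0.5335, -0.0045, 0.1307]
tool_rot: [-0.035, 0.999, 0.001, -0.001]
ft_force: [0.5, -1.0, -3.6]
grip_width: 0.0153
```

```bash
python3 - <<'E'
from h import *
go(.5345,-.007,.04,93.75)
E
```

```text
t 7.175 pos [ 0.5335 -0.0045  0.1307] F [ 0.48 -1.04 -3.6 ] w 0.0153 q [-0.22  0.57  1.76  0.    0.82 -1.86]
jaw deg 93.97 tilt 0.19
shift [-0.0011 -0.0027  0.0907] rot [ 0.1  -0.17  0.22]
```

Emit:
step_arm(targets=[{"dx": -0.001,"dy": -0.002,"dz": 0.025,"rx": 0,"ry": 0,"rz": 0},{"dx": -0.001,"dy": -0.002,"dz": 0.05,"rx": 0,"ry": 0,"rz": 0},{"dx": -0.001,"dy": -0.002,"dz": 0.07,"rx": 0,"ry": 0,"rz": 0},{"dx": -0.001,"dy": -0.002,"dz": 0.08,"rx": 0,"ry": 0,"rz": 0},{"dx": -0.001,"dy": -0.002,"dz": 0.083,"rx": 0,"ry": 0,"rz": 0}])

```text
time: 7.8
position: [0.5337, -0.0057, 0.0471]
tool_rot: [-0.035, 0.999, 0.001, -0.002]
ft_force: [-0.2, -0.5, -2.3]
grip_width: 0.0159
```

```bash
python3 - <<'E'
from h import *
from rig import viewer
go(.5345,-.007,.0395,93.75)
c=viewer.camera("scene"); cv2.imwrite("pics/c2.png",c["img"])
c=viewer.camera("side"); cv2.imwrite("pics/s2.png",c["img"])
E
```

```text
t 7.8 pos [ 0.5337 -0.0057  0.0471] F [-0.17 -0.48 -2.27] w 0.0159 q [-0.22  0.72  1.8   0.    0.63 -1.86]
jaw deg 94.01 tilt 0.29
shift [-0.0008 -0.0014  0.0076] rot [ 0.13 -0.26  0.26]
```

View pics/c2.png

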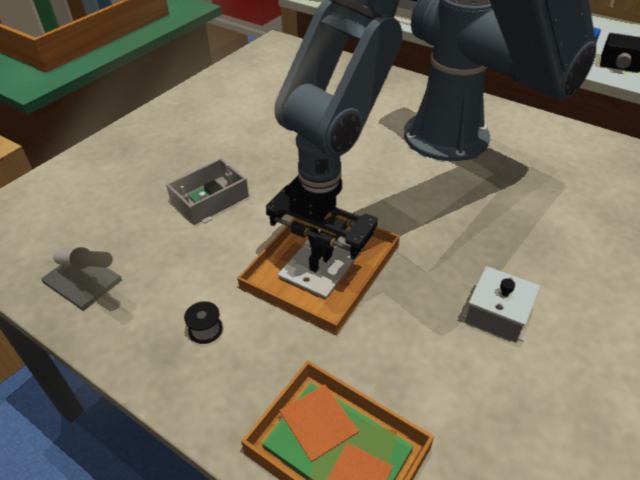

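The scene view shows the cover level inside the tray at about (317,272), just above its bottom. The open box is at (207,190) and the small box at (503,300), both untouched. I lower the last millimetres slowly.

Emit:
step_arm(targets=[{"dx": 0,"dy": 0,"dz": 0.002,"rx": 0,"ry": 0,"rz": 0},{"dx": 0,"dy": 0,"dz": 0.004,"rx": 0,"ry": 0,"rz": 0},{"dx": 0,"dy": 0,"dz": 0.006,"rx": 0,"ry": 0,"rz": 0},{"dx": 0,"dy": 0,"dz": 0.007,"rx": 0,"ry": 0,"rz": 0},{"dx": 0,"dy": 0,"dz": 0.0075,"rx": 0,"ry": 0,"rz": 0}])

```text
time: 8.52
position: [0.5343, -0.0061, 0.0402]
tool_rot: [-0.035, 0.999, 0.001, -0.002]
ft_force: [-0.7, -0.3, -3.8]
grip_width: 0.0158
```

```bash
python3 - <<'E'
from h import *
go(.5345,-.007,.0395,93.75)
E
```

```text
t 8.525 pos [ 0.5343 -0.0061  0.0402] F [-0.74 -0.29 -3.77] w 0.0158 q [-0.22  0.73  1.8   0.    0.62 -1.86]
jaw deg 93.98 tilt 0.2
shift [-0.0001 -0.0009  0.0007] rot [ 0.1  -0.17  0.23]
```

Emit:
step_arm(targets=[{"dx": 0,"dy": 0,"dz": 0.0005,"rx": 0,"ry": 0,"rz": 0},{"dx": 0,"dy": 0,"dz": 0.001,"rx": 0,"ry": 0,"rz": 0},{"dx": 0,"dy": 0,"dz": 0.0015,"rx": 0,"ry": 0,"rz": 0},{"dx": 0,"dy": 0,"dz": 0.002,"rx": 0,"ry": 0,"rz": 0},{"dx": 0,"dy": 0,"dz": 0.002,"rx": 0,"ry": 0,"rz": 0}])

```text
time: 9.15
position: [0.5343, -0.0061, 0.0394]
tool_rot: [-0.035, 0.999, 0.001, -0.001]
ft_force: [-2.3, -0.1, 7.7]
grip_width: 0.0157
```

Contact: the vertical force changed from -3.8 N to +7.7 N. I release.

Emit:
step_arm(targets=[{"dx": 0,"dy": 0,"dz": 0,"rx": 0,"ry": 0,"rz": 0},{"dx": 0,"dy": 0,"dz": 0,"rx": 0,"ry": 0,"rz": 0},{"dx": 0,"dy": 0,"dz": 0,"rx": 0,"ry": 0,"rz": 0},{"dx": 0,"dy": 0,"dz": 0,"rx": 0,"ry": 0,"rz": 0},{"dx": 0,"dy": 0,"dz": 0,"rx": 0,"ry": 0,"rz": 0}], gripper=0.8)

```text
time: 9.78
position: [0.5343, -0.0061, 0.0393]
tool_rot: [-0.035, 0.999, 0.001, -0.001]
ft_force: [-0.5, 0.7, -0.7]
grip_width: 0.0575
```

Emit:
step_arm(targets=[{"dx": 0,"dy": 0,"dz": 0,"rx": 0,"ry": 0,"rz": 0},{"dx": 0,"dy": 0,"dz": -0.005,"rx": 0,"ry": 0,"rz": 0},{"dx": 0,"dy": 0,"dz": -0.025,"rx": 0,"ry": 0,"rz": 0},{"dx": 0,"dy": 0,"dz": -0.055,"rx": 0,"ry": 0,"rz": 0},{"dx": 0,"dy": 0,"dz": -0.09,"rx": 0,"ry": 0,"rz": 0}])

```text
time: 10.4
position: [0.5341, -0.0061, 0.13]
tool_rot: [-0.035, 0.999, 0.001, -0.002]
ft_force: [1.0, 0.3, -0.1]
grip_width: 0.0692
```

Emit:
step_arm(targets=[{"dx": 0,"dy": 0,"dz": -0.04,"rx": 0,"ry": 0,"rz": 0},{"dx": 0,"dy": 0,"dz": -0.08,"rx": 0,"ry": 0,"rz": 0},{"dx": 0,"dy": 0,"dz": -0.12,"rx": 0,"ry": 0,"rz": 0},{"dx": 0,"dy": 0,"dz": -0.14,"rx": 0,"ry": 0,"rz": 0},{"dx": 0,"dy": 0,"dz": -0.14,"rx": 0,"ry": 0,"rz": 0}])

```text
time: 11.02
position: [0.5355, -0.0065, 0.272]
tool_rot: [-0.035, 0.999, 0.0, 0.0]
ft_force: [0.5, -0.8, -0.8]
grip_width: 0.0695
```

```bash
python3 - <<'E'
from h import *
from rig import viewer
import pickle
go(.5345,-.007,.0395,93.75)
c=viewer.camera("wrist"); cv2.imwrite("pics/w3.png",c["img"])
W,m=cloud(c); z=W[...,2]; near=m&(np.hypot(W[...,0]-.534,W[...,1]+.007)<.1)
p=W[near&(z>.0085)&(z<.018)]; print("plate",rect(p),np.median(p[:,2]))
A=np.c_[p[:,:2],np.ones(len(p))]; print("slope",np.linalg.lstsq(A,p[:,2],rcond=None)[0])
p=W[near&(z>.04)&(z<.056)]; print("bar",rect(p),np.median(p[:,2]))
for n in ["scene","side"]:
    c=viewer.camera(n); cv2.imwrite(f"pics/{n}3.png",c["img"])
    for tag,cc in (("before",pickle.load(open(n+"0.pkl","rb"))),("after",c)):
        W,m=cloud(cc); b=(460,262,545,342) if n=="scene" else (238,122,295,175)
        s=W[b[1]:b[3],b[0]:b[2]].reshape(-1,3); s=s[(s[:,2]>.05)&(s[:,2]<.062)]; print(n,tag,rect(s))
go(.5345,-.007,.0395,93.75)
E
```

```text
t 11.025 pos [ 0.5355 -0.0065  0.272 ] F [ 0.52 -0.79 -0.77] w 0.0695 q [-0.22  0.37  1.62  0.    1.15 -1.86]
jaw deg 94.0 tilt 0.05
shift [ 0.0012 -0.0006  0.2325] rot [0.03 0.04 0.25]
plate ((537.0556030273438, -30.309974670410156), (143.87881469726562, 152.58694458007812), 4.047924518585205) 0.01077903260510385
slope [0.00100732 0.00032537 0.01025491]
bar ((535.06787109375, -6.522830963134766), (69.30047607421875, 15.370355606079102), 4.323014736175537) 0.046484368841046404
scene before ((452.66802978515625, 316.7109375), (99.23075103759766, 94.0067138671875), 5.3470940589904785)
scene after ((452.3082580566406, 316.7416076660156), (99.30789184570312, 93.83045196533203), 5.323649883270264)
side before ((452.92645263671875, 315.0185546875), (94.19862365722656, 102.18067169189453), 5.0536088943481445)
side after ((453.1663818359375, 314.609619140625), (94.96113586425781, 102.14291381835938), 5.342288017272949)
t 11.175 pos [ 0.5337 -0.0062  0.269 ] F [-0.44 -0.46 -0.03] w 0.0693 q [-0.22  0.37  1.62  0.    1.15 -1.86]
jaw deg 93.99 tilt 0.38
shift [-0.0021 -0.0015  0.2294] rot [ 0.15 -0.35  0.24]
```

View pics/w3.png

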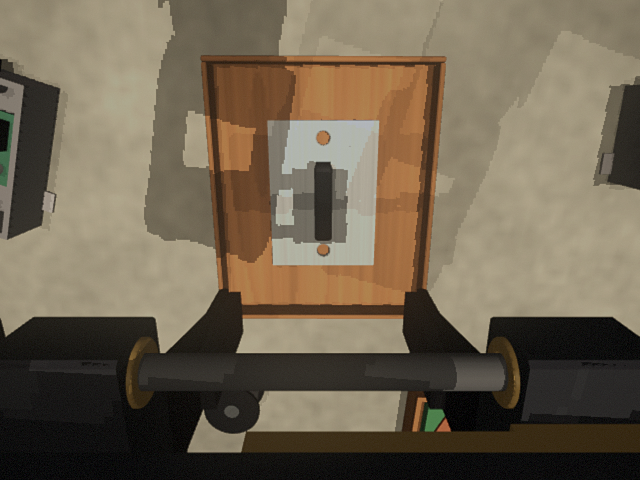

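View pics/scene3.png

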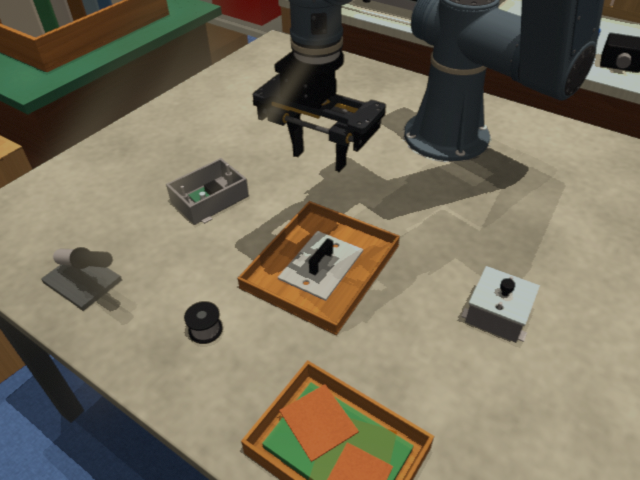

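The wrist view shows the cover flat and centred in the tray, with the bar at (323,200), handle up, and the fingers clear. The scene view agrees, with the handle at (320,257) and the small box still closed at (503,300). I hand in.

```bash
python3 -c "
from rig import robot; print(robot.hand_in())"
```

```text
the job is handed in; nothing more can be done
None
```

I lifted the oblong box's cover straight up off its pins by the bar handle and set it down in the tray. I let go once the force reading showed contact with the tray, then backed off about 23 cm above it. The job was handed in at about 11.2 s of the 48 s allowed.

Last checks before hand-in:
- **Position:** the handle centre measured (0.535, -0.0065), within about 1 mm of the tray centre. The bar top was at 46 mm; 47 mm is expected with the plate on the tray bottom.
- **Flatness:** the cover is handle up. The slope fit gave about 0.001 rad.
- **Square box:** its cover measured within 0.5 mm of where it started, so it was left closed.
- **Robot:** the fingers are clear of everything.

One check disagreed. The final rectangle fit of the plate came out too large (144 x 153 mm), apparently because it picked up some tray points. The slope came from the same points, so the bar fit and the pictures are the firmer evidence. The first move call was refused because its rows lacked the rotation values, and nothing moved.

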